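Dial open the valuables lockbox on the packing bench

ROBOT

A 6-joint arm with a two-finger parallel gripper is mounted at the origin on the work surface. World frame = base frame: x ahead of the robot, y to its left, z up, the work surface at z = 0. Lengths are in m, angles in rad, forces in N, time in s.
With the tool pointing down it reaches from about 0.3 to 0.825 m from the base axis. Payload 5.4 kg.
Tool frame: the origin (TCP) lies at the very end of the fingers, on their centre line; the grasp point (between the pads) lies 19 mm behind it; z points along the fingers, y is the line along which they close (so a half turn about z gives the same grasp; the last joint's range is limited). The gripper opens to 92 mm and grips with 3 to 60 N. Pads are 20 mm wide; open, the fingers measure 128 mm over their backs; the gripper's body (75 mm by 189 mm) begins 69 mm behind the grasp point.
Start: joints at [-1.46, 0.158, 1.597, -0, 1.386, -0.21], TCP at [0.181, -0.546, 0.215] pointing down, gripper open.
Joint ranges: [-2.91, 2.91], [-0.94, 2.29], [0.18, 2.7], [-1.29, 4.43], [0.17, 2.64], [-3, 3]. Speed limits (rad/s): [2.57, 2.57, 3.14, 3.14, 3.14, 3.14].

INTERFACE

Orientations are given as a rotation vector (axis times angle).
In Python, from workcell import bot gives the robot as it stands. Calls block until the motion is done:
- bot.goto(position, orientation): joint-space move of the TCP to a pose.
- bot.line_to(position, rot=None, max_speed=0.15): straight line of the TCP; rot=None keeps the orientation; max_speed is the mean speed in m/s.
- bot.set_joints(angles): joint-space move.
- bot.set_gripper(opening, newtons=None): opening from 0.0 (shut) to 1.0 (fully open); newtons is the grip in N (None keeps the last); returns when the fingers have stopped.
- bot.hold(seconds).
- bot.inverse_kinematics(position, orientation): joint angles nearest the present ones, or None.
- bot.read_camera(name): name is "side" or "top" or "wrist"; returns a dict with "pixels" (420x560x3 uint8, blue, green, red), "fx", "fy", "cx", "cy" (pixels), "R" (3x3) and "t" (3): a world point X has camera coordinates R X + t. Camera axes: x right, y down, z forward; pixel columns grow to the right and rows downward; lengths in m; the calibration is good to about 2 mm. A picture is of the moment at which its call begins. There is no depth.
A pose or a line that the arm cannot do raises bot.MotionError and nothing moves.
- bot.job_done(): hands the job in, once; it reports no verdict.
Readings, each from a call of its own:
- bot.current_clock(): time.
- bot.current_joints(): joint angles.
- bot.current_joint_vel(): joint speeds.
- bot.current_effort(): joint torques, N m.
- bot.current_ee_pos(): TCP position.
- bot.current_tool_rot(): TCP orientation.
- bot.current_contact_force(): force on the tool from outside, world axes, zero at the start.
- bot.current_ft_torque(): the same for the moment, N m.
- bot.current_opening(): opening from 0.0 (shut) to 1.0 (fully open).
Only numpy, scipy, OpenCV 4.12 (cv2) and the standard library are available. Lean on these libraries where they do the work, as an engineer would, in place of code of your own. Each camera call takes 0.05 s, during which the arm holds its last target. There are 200 camera calls.

TASK

Open the blue valuables lockbox. Turn its dial right (clockwise seen from above) to the red mark (4 right), pause, then left to the yellow mark (4 left), pause, then right again, pressing the dial in lightly (about 8 N, never more than 12 N) from 2 left onwards while you turn on slowly until you feel it drop into the gate; stop turning there (forced on, the lock jams) and push it all the way in. Then slide the aluminium hatch fully open, away from the dial, let go, and leave the things around the box where they are.

Things in the scene. Friction and masses are not known exactly. Their poses are not given: they have to be found in the camera images.
- lockbox: Blue steel lockbox fixed to the bench, 200 (x) x 300 (y) x 90 mm high. Origin: centre of its underside; z up. The dial's upright axis stands at x 0, y +75 mm; the hatch lies at the -y end.
- zero_mark (a point): The long white zero mark on the flat black number ring (radius 58 mm) round the dial, on the ring's +x side, 50 mm from the dial's axis. The ring has a mark every 10 degrees; right numbers follow clockwise (towards -y), left ones anticlockwise. The long red mark is 4 right (40 degrees), the long yellow mark 4 left.
- dial_grip (a point): On the dial's axis. The dial: steel disc, diameter 80, 8 mm thick (top 108 mm above the bench), with a black bar grip on it, 52 long, 14 thick, 30 mm high, white line along its top. This point is 22 mm above the disc, 8 mm below the bar's top. x along the bar to the pointer, z up; turns and sinks with the dial. Grip the bar across its 14 mm; its lowest few mm can stay free.
- dial_pointer (a point): Tip of the dial's dark pointer line at the rim of the disc (39 mm from the axis, at the bar's +x end): it points at the number.
- dial (a joint): Dial angle, rad, growing to the right (clockwise from above): 0 at the white mark, +0.698 at the red mark, -0.698 at the yellow mark; end stops at +/-0.9. Light friction (0.05 N m); stays where left. A number counts when held within half a mark (0.087 rad) for 0.2 s with the dial not pushed in.
- push (a joint): How far the dial is pushed in (down), m: 0 out, 0.009 fully in. About 4 N pushes it, 8 N pulls it up; it stays where left. After 2 mm a pin under it meets the track and it goes no further, except over the gate, where it sinks to 9 mm. Once in, it can turn only 3 or 4 degrees either way. More than 7 mm in, it frees the hatch.
- track: Hidden track under the dial that its pin presses on; gives 1 mm per 8 N. Its slot, the gate (7 degrees of free play, 25 mm from the axis), lies somewhere from zero to 3 right (dial -0.05 to 0.5 rad), different each time; this pose (on the dial's axis, at box top level) does not show it. Pin force on it, down or sideways in the slot, must stay below 15 N or the lock jams.
- hatch_grip (a point): On the hatch's black bar handle, which stands on an aluminium plate (158 x 126 x 6 mm) on top of the box. The bar is 60 mm long (along x of this point), 14 mm thick (along y) and 30 mm high; this point is centred on it, 23 mm above the plate and 7 mm below the bar's top, 119 mm above the bench. The hatch slides towards -y of this point.
- hatch (a joint): How far the hatch is open, m: 0 shut, 0.09 fully open at its end stop; sliding friction about 3 N; stays where left. Blocked after 1.5 mm while the dial is out.
- bin: Red open bin of small cartons, 160 x 120 x 80 mm, loose. Origin: centre of its underside. Leave alone.
- carton: Cardboard carton 100 x 130 x 60 mm, loose. Origin: centre of its underside. Leave alone.
- tape: Roll of brown tape, 100 mm diameter, 48 mm high, lying flat, loose. Origin: centre of its underside. Leave alone.

How it is judged:
By the outcome, as a careful person would: the job done as asked, in the order asked, and still so for the second after the job is handed in, with the robot touching nothing.
It also fails if it takes over 72 s, if anything falls off the work surface, if the arm or the gripper's body presses on something with over 40 N, if the wrist force passes 120 N, or if a joint passes its speed limit or range.

## Working session

There is one attempt and no reset: what is moved stays moved. The work goes in short steps, each a Python script; the robot and the scene stay as the last script left them, time stands still between calls to the robot, and variables do not carry over. Pictures are saved under pics/ and viewed, on a budget of 10 in all, crops included, one or two more only if the job needs it, and the job is handed in when it is done.

```bash
ls; mkdir -p pics; python3 - <<'E'
from workcell import bot
import cv2,numpy as np
for n in("side","top"):
    c=bot.read_camera(n); cv2.imwrite(f"pics/{n}0.png",c["pixels"]); print(n,c["fx"],c["cx"],c["cy"],np.round(c["R"],3).tolist(),np.round(c["t"],3))
print(bot.current_clock(),bot.current_tool_rot())
E
```

```text
pics
side 386.3069595983147 272.6726306345181 213.09811639218933 [[-0.861, -0.509, -0.005], [-0.366, 0.627, -0.687], [0.353, -0.59, -0.726]] [0.564 0.229 0.561]
top 432.2528505414582 279.4711994119143 199.90778115484397 [[0.009, -1.0, -0.02], [-0.992, -0.007, -0.124], [0.124, 0.021, -0.992]] [0.102 0.615 0.934]
0.1 [-3.09959127e+00 -5.01508056e-01 -1.19700672e-04]
```

View pics/top0.png

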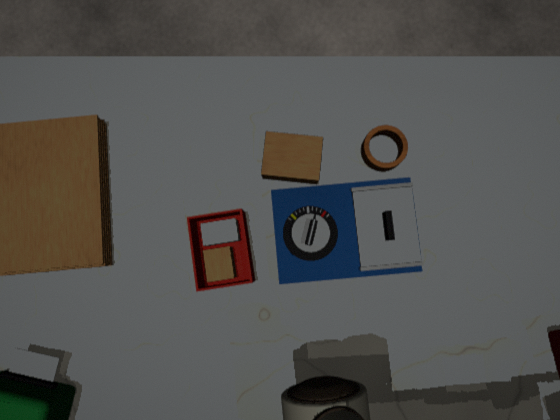

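View pics/side0.png

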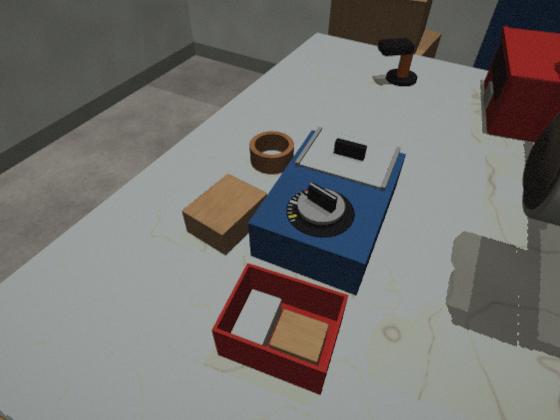

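The top view shows the box with its dial at about (311,233) and the hatch bar at about (389,225). The pointer is near the white mark, and the bin, carton and tape are clear of the box. Next I'll measure this.

```bash
cat > h.py <<'E'
from workcell import bot
import cv2,numpy as np
from scipy.spatial.transform import Rotation as Ro
def ray(c,px,z):
    R,t=np.array(c["R"]),np.array(c["t"]); o=-R.T@t
    d=R.T@np.array([(px[0]-c["cx"])/c["fx"],(px[1]-c["cy"])/c["fy"],1]); return o+d*(z-o[2])/d[2]
def proj(c,X):
    p=np.array(c["R"])@X+np.array(c["t"]); return np.array([c["fx"]*p[0]/p[2]+c["cx"],c["fy"]*p[1]/p[2]+c["cy"]])
def rv(yaw):  # tool down, tool x at world angle yaw
    return Ro.from_matrix(np.array([[np.cos(yaw),np.sin(yaw),0],[np.sin(yaw),-np.cos(yaw),0],[0,0,-1]])).as_rotvec()
def yaw(): 
    m=Ro.from_rotvec(bot.current_tool_rot()).as_matrix(); return np.arctan2(m[1,0],m[0,0])
E
python3 - <<'E'
from h import *
c=bot.read_camera("top"); im=c["pixels"]; hsv=cv2.cvtColor(im,cv2.COLOR_BGR2HSV)
m=cv2.inRange(hsv,(100,120,40),(125,255,255)); 
cs,_=cv2.findContours(m,0,2); k=[q for q in cs if abs(q.mean((0,1))[0]-330)<80 and 170<q.mean((0,1))[1]<290]
hull=cv2.convexHull(np.vstack(k)); print("box hull quad",cv2.approxPolyDP(hull,6,True)[:,0].tolist())
for p in cv2.approxPolyDP(hull,6,True)[:,0]: print(ray(c,p,.09)[:2].round(4))
print("cam",-np.array(c["R"]).T@c["t"])
d=ray(c,(311,233),.1); h=ray(c,(389,225),.126); print("dial",d,"bar",h)
w=bot.read_camera("wrist"); W=-np.array(w["R"]).T@w["t"]; T=Ro.from_rotvec(bot.current_tool_rot()).as_matrix()
print("wrist cam in tool",T.T@(W-bot.current_ee_pos()),(np.array(w["R"])@T).round(3).tolist(),w["fx"],"yaw",yaw())
s=cv2.resize(im[170:290,260:430],None,fx=4.5,fy=4.5,interpolation=cv2.INTER_CUBIC); cv2.imwrite("pics/topcrop.png",s)
for y in np.arange(-3.1,3.2,.4):
    q=bot.inverse_kinematics([d[0],d[1],.15],rv(y)); print(round(y,2),None if q is None else np.round(q,2))
E
```

```text
box hull quad [[409, 178], [421, 270], [279, 283], [272, 190]]
[ 0.6564 -0.17  ]
[ 0.4626 -0.1895]
[0.4328 0.1054]
[0.6286 0.1223]
cam [0.49306701 0.08687148 1.00517778]
dial [0.53691905 0.03939436 0.1       ] bar [ 0.55317604 -0.11700043  0.126     ]
wrist cam in tool [ 0.06598318 -0.00075029 -0.16955523] [[0.0, 1.0, 0.0], [-0.972, 0.0, -0.236], [-0.236, -0.0, 0.972]] 293.66101528310264 yaw 0.3208121575081355
-3.1 [-0.15  0.12  1.77  0.    1.25 -1.76]
-2.7 [-0.15  0.12  1.77 -0.    1.25 -2.16]
-2.3 [-0.15  0.12  1.77  0.    1.25 -2.56]
-1.9 [-0.15  0.12  1.77 -0.    1.25 -2.96]
-1.5 [-0.15  0.12  1.77 -0.    1.25  2.92]
-1.1 [-0.15  0.12  1.77 -0.    1.25  2.52]
-0.7 [-0.15  0.12  1.77 -0.    1.25  2.12]
-0.3 [-0.15  0.12  1.77  0.    1.25  1.72]
0.1 [-0.15  0.12  1.77 -0.    1.25  1.32]
0.5 [-0.15  0.12  1.77 -0.    1.25  0.92]
0.9 [-0.15  0.12  1.77  0.    1.25  0.52]
1.3 [-0.15  0.12  1.77  0.    1.25  0.12]
1.7 [-0.15  0.12  1.77 -0.    1.25 -0.28]
2.1 [-0.15  0.12  1.77 -0.    1.25 -0.68]
2.5 [-0.15  0.12  1.77 -0.    1.25 -1.08]
2.9 [-0.15  0.12  1.77 -0.    1.25 -1.48]
```

View pics/topcrop.png

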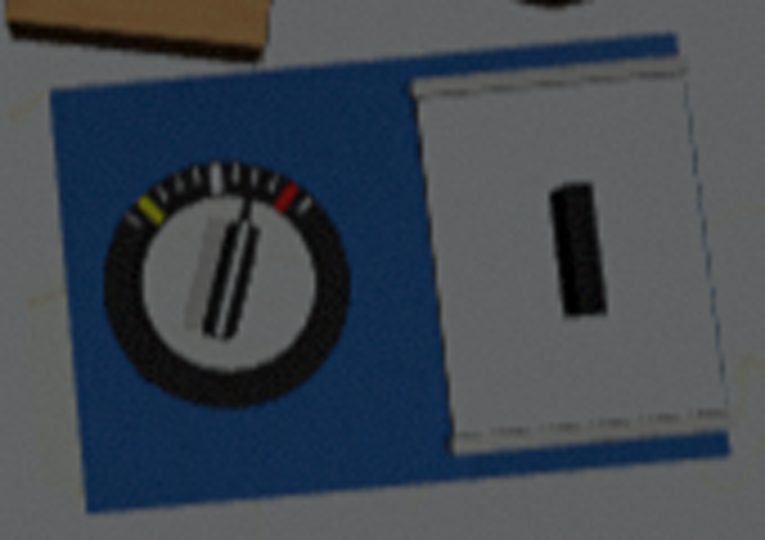

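```bash
python3 - <<'E'
from h import *
import pickle
bot.goto([.55,-.117,.25],rv(.09)); w=bot.read_camera("wrist"); pickle.dump(w,open("wh.pkl","wb")); cv2.imwrite("pics/wh.png",w["pixels"])
bot.goto([.537,.039,.2],rv(.09)); w=bot.read_camera("wrist"); pickle.dump(w,open("wd.pkl","wb")); 
cv2.imwrite("pics/wd.png",w["pixels"])
cv2.imwrite("pics/both.png",cv2.resize(np.vstack([cv2.imread("pics/wh.png"),w["pixels"]]),(400,600))) 
print(bot.current_clock(),bot.current_ee_pos(),yaw(),bot.current_contact_force())
E
```

```text
3.0417 [0.53790054 0.03743534 0.20089024] 0.08860651973125189 [0.36528953 0.47408047 0.777608  ]
```

View pics/wd.png

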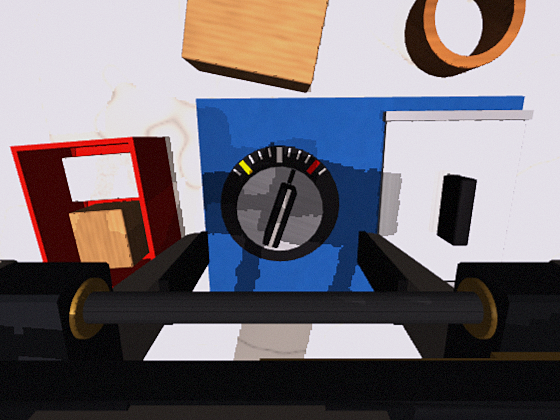

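View pics/wh.png

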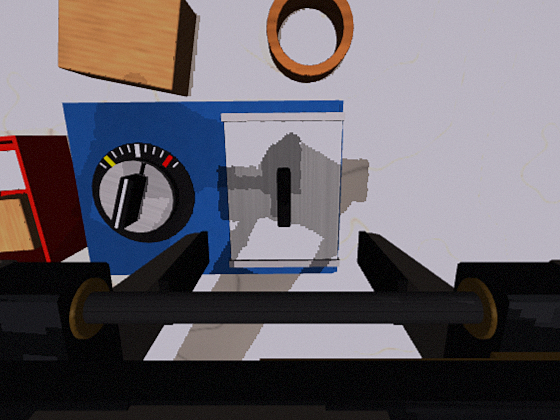

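Wrist view of the dial: ring centred near (280,203), red mark (313,167), yellow (246,167), pointer tip near (293,170) at roughly 1.7 right. In the hatch view the bar runs from (284,168) to (284,227). Now I'll compute positions.

```bash
python3 - <<'E'
from h import *
import pickle
def circ(P):
    A=np.c_[2*P,np.ones(len(P))]; s=np.linalg.lstsq(A,(P**2).sum(1),rcond=None)[0]; return s[:2],np.sqrt(s[2]+s[:2]@s[:2])
for f,box in(("wd",(215,140,345,268)),("wh",(85,135,200,248))):
    c=pickle.load(open(f+".pkl","rb")); im=c["pixels"]; hsv=cv2.cvtColor(im,cv2.COLOR_BGR2HSV)
    x0,y0,x1,y1=box; sub=hsv[y0:y1,x0:x1]
    blue=cv2.inRange(sub,(100,120,25),(125,255,255)); cs,_=cv2.findContours(255-blue,cv2.RETR_EXTERNAL,cv2.CHAIN_APPROX_NONE)
    k=cv2.convexHull(max(cs,key=cv2.contourArea))[:,0]+[x0,y0]
    P=np.array([ray(c,p,.091)[:2] for p in k]); ctr,r=circ(P); e=np.abs(np.hypot(*(P-ctr).T)-r)
    P=P[e<.002]; ctr,r=circ(P); print(f,"ring",ctr.round(4),r.round(4),len(P))
    pts={}
    for nm,lo,hi in(("red",(0,150,80),(8,255,255)),("yel",(22,150,80),(35,255,255))):
        m=cv2.inRange(sub,lo,hi); n,_,st,ce=cv2.connectedComponentsWithStats(m); i=1+np.argmax(st[1:,4]); p=ray(c,ce[i]+[x0,y0],.091)[:2]
        v=p-ctr; pts[nm]=p; print(nm,p.round(4),np.hypot(*v).round(4),np.arctan2(v[1],v[0]).round(3))
    v=pts["yel"]-pts["red"]; print("yaw from marks",np.arctan2(-v[0],v[1])) 
    if f=="wd":
        g=im.max(2)[y0:y1,x0:x1]; 
        m=cv2.inRange(g[35:118,45:90],0,70); cv2.imwrite("pics/barm.png",m)
        for z,q in((.138,((289,187),(272,246))),(.108,((293,170),))):
            a=[ray(c,p,z)[:2] for p in q]; print(z,np.round(a,4))
        v=a[0]-ctr; print("pointer",np.hypot(*v),np.arctan2(v[1],v[0]))
        cv2.imwrite("pics/z.png",cv2.resize(im[140:268,200:360],None,fx=5,fy=4.6875,interpolation=cv2.INTER_NEAREST)[:600])
    else:
        m=cv2.inRange(im.max(2)[155:240,268:300],0,45); cs,_=cv2.findContours(m,0,2); k=max(cs,key=cv2.contourArea); (p,s,a)=cv2.minAreaRect(k); p=np.array(p)+[268,155]; print("bar rect",p,s,a); b=ray(c,p,.126)[:2]; print("hatch bar",b,"in box frame from dial",)
        d=b-ctr; print(np.hypot(*d),np.arctan2(d[0],-d[1]))
E
```

```text
wd ring [0.5375 0.0417] 0.0574 49
red [0.5788 0.0132] 0.0502 -0.605
yel [0.5723 0.0777] 0.05 0.802
yaw from marks 0.10017794307468479
0.138 [[0.5645 0.0361]
 [0.5133 0.0455]]
0.108 [[0.5752 0.0328]]
pointer 0.038653300896307405 -0.23261655508903922
wh ring [0.5377 0.0414] 0.0575 44
red [0.5783 0.0143] 0.0488 -0.588
yel [0.5722 0.0784] 0.0506 0.82
yaw from marks 0.09523800973874039
bar rect [283.49999809 196.49999619] (12.999998092651367, 58.99999237060547) 0.0
hatch bar [ 0.55623468 -0.11722291] in box frame from dial
0.15967029347371864 0.11665708882221791
```

View pics/z.png

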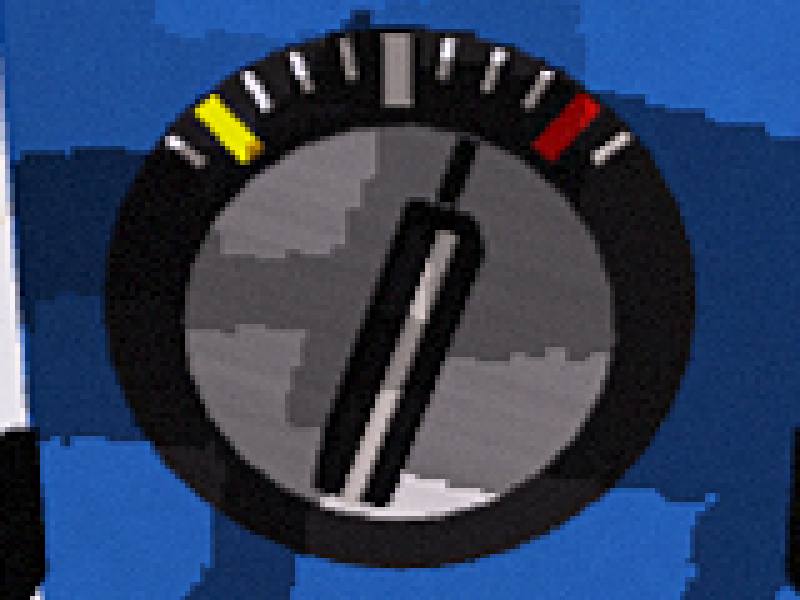

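```bash
python3 - <<'E'
from h import *
C=np.array([.5376,.0415])
bot.set_gripper(.55)
bot.goto([*C,.165],rv(-.21)); bot.hold(.2)
e=bot.current_ee_pos(); print(e,yaw(),bot.current_contact_force(),bot.current_ft_torque())
bot.line_to([*C,.1125],max_speed=.05); bot.hold(.1)
print(bot.current_ee_pos(),yaw(),bot.current_contact_force())
bot.set_gripper(0,25); bot.hold(.3)
print(bot.current_opening()*92,bot.current_ee_pos(),yaw(),bot.current_contact_force(),bot.current_ft_torque(),bot.current_clock())
E
```

```text
[0.5384267  0.04133842 0.16631068] -0.208425864115883 [0.81327799 0.105472   0.16067518] [0.06518648 0.00486618 0.04299644]
[0.53792674 0.0414872  0.11294639] -0.20989505218336135 [-0.44283704 -0.70164963 -0.21607896]
13.814330720846213 [0.53754902 0.04114082 0.11252142] -0.20999276223633767 [-2.44082101 -3.12874927  2.30234265] [-0.59229704  0.18015867  0.01809574] 6.625
```

```bash
python3 - <<'E'
from h import *
C=np.array([.5373,.0411]); Z=.1125; B=.1
def st(n): print(n,round(bot.current_clock(),2),"th",round(B-yaw(),3),bot.current_ee_pos().round(4),np.round(bot.current_contact_force(),1),np.round(bot.current_ft_torque(),2))
def turn(a,b,step=.1):
    for th in np.linspace(a,b,int(np.ceil(abs(b-a)/step))+1)[1:]: bot.line_to([*C,Z],rv(B-th))
turn(.31,.41); st("t"); turn(.41,.70); bot.hold(.6); st("red")
c=bot.read_camera("top"); cv2.imwrite("pics/red.png",c["pixels"])
E
```

```text
t 6.88 th 0.408 [0.5375 0.0411 0.1125] [ 0.2 -1.6 -0. ] [-0.35 -0.03 -0.08]
red 8.22 th 0.7 [0.5374 0.0411 0.1126] [ 1.9 -1.6 -0.2] [-0.14 -0.45  0.07]
```

```bash
python3 - <<'E'
from h import *
c=bot.read_camera("wrist"); cv2.imwrite("pics/redw.png",c["pixels"])
E
```

```text
(no output)
```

View pics/redw.png

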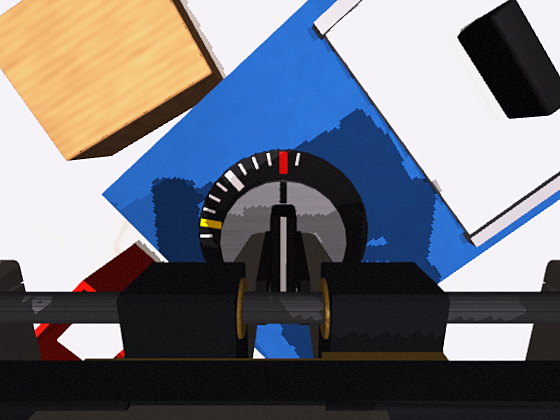

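The pointer (283,190) lines up with the red mark (283,162). Next: turn left to yellow, then back right while pressing under force control.

```bash
cat > press.py <<'E'
from h import *
C=np.array([.5373,.0411]); Z=.1125; B=.1
def F(n=4):
    v=[]
    for _ in range(n): v.append(np.r_[bot.current_contact_force(),bot.current_ft_torque()]); bot.hold(.01)
    return np.mean(v,0)
def st(n): f=F(); print(n,round(bot.current_clock(),2),"th",round(B-yaw(),3),bot.current_ee_pos().round(4),f.round(2))
def turn(a,b,step=.1):
    for th in np.linspace(a,b,int(np.ceil(abs(b-a)/step))+1)[1:]: bot.line_to([*C,Z],rv(B-th))
turn(.70,-.70); bot.hold(.6); st("yellow"); turn(-.70,-.35); bot.hold(.2); st("2L")
b=F(8); z0=bot.current_ee_pos()[2]; z=Z; th=-.35
def press(lim=8.,zmin=.0085):
    """lower in small steps until lim N; returns force, depth"""
    global z
    while True:
        f=F()-b; d=z0-bot.current_ee_pos()[2]
        if f[2]>=lim-.7 or d>zmin: return f,d
        z-=.0002 if f[2]>3 else .0004; bot.line_to([*C,z],rv(B-th)); 
f,d=press(); print("pressed",f.round(2),d)
i=0
while th<.56 and d<.0045:
    if f[2]>9: z+=.0001
    th+=.012; bot.line_to([*C,z],rv(B-th)); g=F()-b
    if i%6==0 or g[2]<6.5: print(round(th,3),g.round(2),round(z0-bot.current_ee_pos()[2],5),z)
    if g[2]>11.5: print("high",g); z+=.0003; bot.line_to([*C,z])
    if abs(g[5])>.3: print("torque stop",g); break
    f,d=press(8.,.005); i+=1
st("end"); print("th",th,"z",z,"d",d,"z0",z0,"b",b.round(2).tolist())
E
python3 press.py
```

```text
yellow 12.46 th -0.698 [0.5374 0.0411 0.1125] [ 4.7  -2.01 -2.33 -0.48 -0.95 -0.04]
2L 13.69 th -0.35 [0.5374 0.0411 0.1126] [ 4.33 -1.8  -1.73 -0.43 -0.89 -0.04]
pressed [-1.37 -0.04  8.2  -0.11  0.23  0.01] 0.0031041478744319173
-0.338 [-1.58 -0.24  7.78 -0.08  0.23  0.13] 0.0031 0.10909999999999992
-0.266 [-1.78 -0.42  8.07 -0.1   0.27  0.13] 0.00309 0.10909999999999992
-0.194 [-0.87 -0.05  8.04 -0.06  0.24  0.12] 0.00309 0.10909999999999992
-0.122 [-1.76 -0.02  7.76 -0.04  0.24  0.11] 0.00311 0.10909999999999992
-0.05 [-1.38  0.1   7.8  -0.04  0.28  0.1 ] 0.0031 0.10909999999999992
0.022 [-0.54  0.18  7.49 -0.06  0.22  0.05] 0.00358 0.10869999999999991
0.034 [-0.97 -0.15  6.   -0.12  0.1   0.01] 0.0038 0.10869999999999991
0.046 [ 0.35 -0.16  5.02 -0.17 -0.04 -0.04] 0.00457 0.10809999999999989
end 31.07 th 0.046 [0.5374 0.0411 0.1075] [ 4.68 -2.84  4.12 -0.59 -0.89 -0.11]
th 0.046000000000000194 z 0.10749999999999987 d 0.0050602275929244045 z0 0.11253585466514966 b [4.47, -2.61, -1.43, -0.44, -0.89, -0.06]
```

The dial dropped into the gate at about 0.03 rad. I'll stop turning there and push it fully in.

```bash
python3 - <<'E'
from h import *
C=np.array([.5373,.0411]); z=.1075; z0=.11254; r=rv(.1-.046)
def F(n=4):
    v=[]
    for _ in range(n): v.append(np.r_[bot.current_contact_force(),bot.current_ft_torque()]); bot.hold(.01)
    return np.mean(v,0)
while z>.1020:
    z-=.0004 if z>.104 else .0002
    bot.line_to([*C,z],r); f=F(); d=z0-bot.current_ee_pos()[2]
    print(round(z,4),round(d,5),f[[0,1,2,5]].round(2))
    if f[2]>8.5 : break
print(bot.current_clock(),yaw())
E
```

```text
0.1071 0.00531 [ 3.33 -2.5   5.48 -0.14]
0.1067 0.00558 [ 2.85 -2.    6.25 -0.13]
0.1063 0.00578 [ 2.54 -2.39  7.35 -0.16]
0.1059 0.00642 [ 4.46 -1.99  5.32 -0.19]
0.1055 0.00681 [ 4.01 -2.3   5.91 -0.23]
0.1051 0.00717 [ 2.66 -2.34  5.55 -0.22]
0.1047 0.00749 [ 3.14 -2.36  6.29 -0.22]
0.1043 0.00772 [ 2.69 -2.08  7.78 -0.22]
0.1039 0.00796 [ 1.81 -2.36  8.88 -0.23]
33.625 0.05379522731474869
```

```bash
python3 - <<'E'
from h import *
C=np.array([.5373,.0411]); z=.1039; z0=.11254; th=.046
def F(n=4):
    v=[]
    for _ in range(n): v.append(np.r_[bot.current_contact_force(),bot.current_ft_torque()]); bot.hold(.01)
    return np.mean(v,0)
f=F()
while f[5]<-.1 and th<.09:   # follow the torque to relieve the slot wall
    th+=.006; bot.line_to([*C,z],rv(.1-th)); f=F(); print(round(th,3),round(z0-bot.current_ee_pos()[2],5),f[[0,1,2,5]].round(2))
while z>.1020 and f[2]<9.3:
    z-=.0002; bot.line_to([*C,z],rv(.1-th)); f=F(); print(round(z,4),round(z0-bot.current_ee_pos()[2],5),f[[0,1,2,5]].round(2))
print(bot.current_clock(),yaw())
E
```

```text
0.052 0.00795 [ 2.72 -2.16  8.78 -0.21]
0.058 0.00797 [ 2.18 -1.91  8.71 -0.17]
0.064 0.00835 [ 3.65 -2.08  5.85 -0.18]
0.07 0.00837 [ 3.63 -2.99  5.75 -0.14]
0.076 0.00843 [ 4.23 -2.78  5.15 -0.12]
0.082 0.00844 [ 3.72 -3.02  5.61 -0.09]
0.1037 0.00862 [ 3.9  -2.58  5.69 -0.08]
0.1035 0.00883 [ 3.84 -2.72  5.65 -0.08]
0.1033 0.00899 [ 3.2  -2.41  5.95 -0.08]
0.1031 0.00909 [ 3.05 -2.65  6.91 -0.07]
0.1029 0.00907 [ 2.53 -2.5   8.17 -0.09]
0.1027 0.00909 [ 2.55 -2.17  9.38 -0.08]
37.0583 0.018217627921592792
```

```bash
python3 - <<'E'
from h import *
C=np.array([.5373,.0411]); r=rv(.018); bot.line_to([*C,.1032],r); bot.hold(.05)
print(bot.current_contact_force().round(2))
bot.set_gripper(.45); bot.line_to([*C,.17],max_speed=.08)
H=np.array([.5562,-.1172]); u=np.array([np.sin(.1),-np.cos(.1)])
bot.goto([*H,.165],rv(.1)); bot.hold(.1); c=bot.read_camera("top"); cv2.imwrite("pics/t2.png",c["pixels"])
bot.line_to([*H,.102],max_speed=.07); bot.hold(.1); print(bot.current_ee_pos(),bot.current_contact_force().round(2))
bot.set_gripper(0,25); bot.hold(.2); print(bot.current_opening()*92,bot.current_ee_pos(),bot.current_contact_force().round(2))
bot.line_to([*(H+u*.006),.102],max_speed=.03); bot.hold(.1); print(bot.current_ee_pos(),bot.current_contact_force().round(2),bot.current_clock())
E
```

```text
[ 3.95 -3.07  5.86]
[ 0.55667051 -0.11742455  0.10267983] [ 0.06 -0.2  -0.08]
13.623937346309836 [ 0.55631677 -0.11790366  0.10210885] [ 0.89 -5.4  -0.8 ]
[ 0.55678531 -0.12269728  0.1020733 ] [-0.68  2.7   2.23] 42.075
```

```bash
python3 - <<'E'
from h import *
H=np.array([.5562,-.1172]); u=np.array([np.sin(.1),-np.cos(.1)])
s=.006
while s<.1:
    s+=.010 if s<.08 else .0007
    bot.line_to([*(H+u*s),.102],max_speed=.05); f=bot.current_contact_force(); o=-f[:2]@u
    if o>9: break
bot.hold(.1); e=bot.current_ee_pos(); print(s,"travel",(e[:2]-[.5563,-.1179])@u,f.round(2),bot.current_contact_force().round(2))
s-=.0005; bot.line_to([*(H+u*s),.102],max_speed=.05); bot.hold(.05); print(bot.current_contact_force().round(2))
bot.set_gripper(.45); p=bot.current_ee_pos(); bot.line_to([p[0],p[1],.2],max_speed=.1); bot.hold(.2)
print(bot.current_contact_force().round(2),bot.current_clock())
bot.goto([.45,-.1,.28],rv(.1))
w=bot.read_camera("wrist"); cv2.imwrite("pics/w3.png",w["pixels"]); 
c=bot.read_camera("side"); cv2.imwrite("pics/s3.png",c["pixels"]); print(bot.current_clock())
E
```

```text
0.09370000000000006 travel 0.0900403510519406 [-5.4   8.52 10.12] [-4.65  9.22 10.01]
[-3.25  6.63  8.77]
[ 0.97  0.   -0.08] 49.9333
50.775
```

View pics/w3.png

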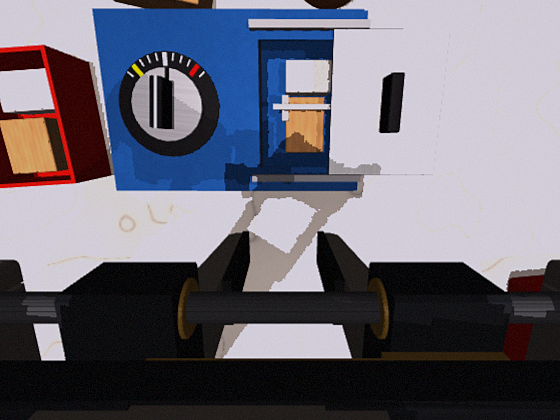

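View pics/s3.png

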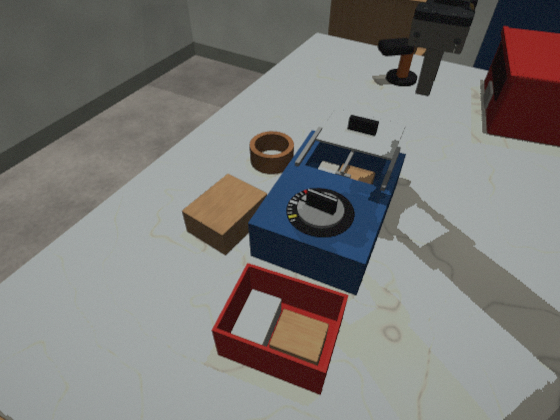

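The hatch is fully open, with the inside of the box visible at (300,105) in the wrist view. The dial sits low, just right of zero, and the other objects are where they started.

```bash
python3 -c "
from h import *
print(bot.current_contact_force()); bot.job_done(); print(bot.current_clock())"
```

```text
[-0.35699612  0.2864993   0.11836888]
the job is handed in; nothing more can be done
the job is handed in; nothing more can be done
```

The lockbox is open and the job is handed in at about 51 s, with the robot touching nothing. No verdict was reported.

- **Dial:** I held it at 4 right (0.70 rad), then at 4 left (-0.70 rad), for 0.6 s each. The red mark was confirmed in a picture; the yellow one only by the tool angle. Both holds were with the dial out.
- **Gate:** From 2 left I turned right while pressing with about 8 N; the highest sampled vertical reading was 9.4 N, and it was not logged continuously. The dial began to drop at about 0.02–0.03 rad.
- **Turning past the drop:** I did turn on a little after the first drop. Two 0.012 rad steps passed before it was clearly in. While pushing down, the torque rose to about 0.23 N m raw, some 7 N sideways on the pin. I eased the dial another 0.036 rad right, the way the slot was pulling it, until that faded. It then went in to its stop at 9.1 mm.
- **Hatch:** It slid with about 3 N and stopped at 90 mm of travel with about 10 N along the slide.
- **Last checks:** The pictures show the hatch open, the dial down, and the bin, carton and tape apparently unmoved. The force reading was close to zero after I let go and backed away.

I viewed 9 pictures in all.

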